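Draw the chopping board out of its rack and set it in the corner stop

TASK

Pressing down gently on the top of the thin wooden chopping board with the fingertips, draw it out from under the low steel rack and slide it flat across the worktop until it is snug against both legs of the aluminium corner stop, its long side along the long leg and its short side along the short leg. Keep the board flat on the worktop the whole way, do not press hard, leave the jar, mug, bottle and spoon where they are, and let go of the board when it is home.

Things in the scene. Friction and masses are not known exactly. Their poses are not given: they have to be found in the camera images.
- board: thin rectangular chopping board of pale wood, 130 mm (its x) x 180 mm (its y) x 5 mm, about 0.15 kg, loose and flat on the worktop; the same either way round. Origin: centre of its underside, z up. At the start its +y part is under the rack and 60 to 80 mm of its -y end sticks out of the mouth. Fingertips grip its top well: a press of 6 to 12 N drags it; over 40 N is pressing hard.
- rack: low fixed steel bridge to the robot's left. Origin: on the worktop in the middle of its open mouth; its y points into the rack, its x along the mouth, z up. Top plate 210 mm (x) x 140 mm (y), 34 to 38 mm above the worktop; 4 mm side walls at x = +-103 mm; a back wall at y = 138 mm; mouth side open. The spice jar stands on it.
- stop: fixed L-shaped aluminium bar stop on the worktop, to the robot's right, bars 12 mm wide and 12 mm high. Origin: the inside corner of the L, on the worktop, z up. The long leg's inner face is the plane x = 0 and runs 110 mm to +y; the short leg's inner face is the plane y = 0 and runs 100 mm to -x. The board goes in the quadrant x < 0, y > 0 of this frame.
- home (a point): point on the worktop where the centre of the seated board lies: in the stop's frame x = -65 mm, y = +90 mm; axes as the stop's (the board's axes are parallel to them when seated, either way round).
- spice_jar: bystander: small amber jar, 44 mm wide, 85 mm tall, standing on the rack's top plate towards its back; origin at the centre of its base.
- mug: bystander: white mug, 76 mm across, 90 mm tall, on the worktop at the far side; origin at the centre of its base.
- oil_bottle: bystander: green bottle, 60 mm across, about 180 mm tall, on the worktop at the far right; origin at the centre of its base.
- spoon: bystander: serving spoon with a dark wooden handle and steel bowl, lying on the worktop beyond the stop; origin on its underside, x along it.
- worktop (a point): a point on the smooth white worktop, whose top is z = 0 everywhere. The board slides on it easily (friction coefficient about 0.15, against 0.5 or more under a fingertip). Board and worktop give well under a millimetre: meet the board slowly, and judge the press by force, not by height.
Mind the look-alikes: they are no part of the job. What is shaped like the spoon but yellow is not meant.

How it is judged:
On the way:
1. the board is drawn clear of the rack's mouth, flat, by fingertips pressed on its top (y of board in the frame of rack below -0.09 m and contact force between the fingers and board above 1 N and x of the grasp point in the frame of board between -0.07 and 0.07 m and y of the grasp point in the frame of board between -0.095 and 0.095 m and angle between board's own z axis and vertical below 0.1 rad), for 0.1 s.
At the end, for the whole second after the job is handed in: The board lies flat and still on the worktop, released, snug in the inside corner of the stop: its centre within 3.5 mm of the seated position along both legs, its long side parallel to the long leg within 0.03 rad (x of board in the frame of stop between -0.0685 and -0.061 m and y of board in the frame of stop between 0.086 and 0.0935 m and angle between the y axis of board and the y axis of stop, either way round below 0.03 rad and height (world z) of board below 0.003 m and angle between board's own z axis and vertical below 0.03 rad and linear speed of board below 0.01 m/s and contact force between the fingers and board below 0.1 N); the robot touches nothing.
It fails at once if the fingers press on the board with more than 40 N (contact force between the fingers and board above 40 N).
It fails at once if the board is lifted or tipped off the worktop (origin above 10 mm or tilted over 0.15 rad) (height (world z) of board above 0.01 m or angle between board's own z axis and vertical above 0.15 rad).
It fails at once if the spice jar, mug, bottle or spoon is moved by more than 15 mm (distance of any of spice_jar, mug, oil_bottle, spoon from where it was at the start of the episode above 0.015 m).
It also fails if it takes over 72 s, if anything falls off the work surface, if the arm or the gripper's body presses on something with over 40 N, if the wrist force passes 120 N, or if a joint passes its speed limit or range.

ROBOT

A 6-joint arm with a two-finger parallel gripper is mounted at the origin on the work surface. World frame = base frame: x ahead of the robot, y to its left, z up, the work surface at z = 0. Lengths are in m, angles in rad, forces in N, time in s.
With the tool pointing down it reaches from about 0.35 to 0.775 m from the base axis. Payload 7.3 kg.
Tool frame: the origin (TCP) lies at the centre of the arm's flange, where the gripper is bolted on; the fingertips stand 178 mm ahead of it and the grasp point (between the pads) lies 159 mm ahead of it (tip_extent is the distance from the TCP to the fingertips, in m); z points along the fingers, y is the line along which they close (so a half turn about z gives the same grasp; the last joint's range is limited). The gripper opens to 92 mm and grips with 3 to 60 N. Pads are 19 mm wide; open, the fingers measure 130 mm over their backs; the gripper's body (75 mm by 190 mm) begins 47 mm behind the grasp point.
Start: joints at [-1.42, 0.342, 1.524, -0, 1.275, -0.146], TCP at [0.154, -0.502, 0.405] pointing down, gripper open.
Joint ranges: [-2.53, 2.53], [-0.77, 2.02], [0.04, 2.7], [-1, 4.14], [0.28, 2.66], [-3.11, 3.11]. Speed limits (rad/s): [2.57, 2.57, 3.14, 3.14, 3.14, 3.14].

INTERFACE

Orientations are given as [roll, pitch, yaw] about the fixed x, y, z axes, in that order (R = Rz(yaw) Ry(pitch) Rx(roll)).
In Python, from cell import * gives the robot as it stands.
- The arm moves only by the tool arm_command, never from a script. Its arguments are lists of equal length, an entry for each row: "xyz": the shift along the world's x, y, z in mm, a list of three; "spin": the turn about the world's z in degrees. In form: {"xyz": [[tx, ty, tz], ...], "spin": [spin, ...]}. A call has 1 to 20 rows; each row shifts and turns the commanded pose from where the row before left it; what a row does not reach is not made up. A row lasts 1/10 s, in which the tool goes at most 50 mm and 8.59 degrees, less where a joint would pass 70% of its speed; a pose out of reach is approached as far as the arm can. A call with a gripper value outside its range is refused whole. "jaw" is the opening, from -1 (shut) to 1 (fully open), set as the call begins (left out, the last holds). The fingers move at their own pace and stop on an object; "squeeze" is the grip in N (left out, the last holds). Time passes only in rows, so rows that do not move let the fingers close. It gives the time, the measured TCP pose, the force, the opening and the grip force at its end, in the units of the state.
- observe(): the state, without advancing time (a new reading comes with each control period).
- read_camera(name): name is "scene" or "top"; returns a dict with "img" (480x640x3 uint8, red, green, blue), "depth" (480x640 float32, m along the optical axis (not along the pixel's ray), 0 where there is no reading), "fx", "fy", "cx", "cy" (pixels), "world_from_camera" (4x4, takes a point from camera to world coordinates). Camera axes: x right, y up, looking along -z (the intrinsics and any distortion apply to the point x, -y, -z); pixel columns grow to the right and rows downward; lengths in m; the calibration is good to about 2 mm. A picture is of the moment at which its call begins.
- hand_in(): hands the job in; it is judged then, once.
The state is a dict: "time": time; "qpos": joint angles; "qvel": joint speeds; "joint_efforts": joint torques, N m; "tool_pos": TCP position; "tool_rot": TCP orientation; "contact_force": force on the tool from outside, world axes, zero at the start; "torque": the same for the moment, N m; "opening": finger opening in m; "grip_force": force on a finger pad.
Only numpy, scipy, OpenCV 4.12 (cv2) and the standard library are available. Lean on these libraries where they do the work, as an engineer would, in place of code of your own. Each camera call takes 0.05 s, during which the arm holds its last target. There are 200 camera calls.

## Working session

There is one attempt and no reset: what is moved stays moved. The work goes in short steps, Python scripts to look and compute and a tool call to move; the robot and the scene stay as the last step left them, time stands still between calls to the robot, and variables do not carry over. Pictures are saved under pics/ and viewed, at most 10 in all, crops included, and the job is handed in when it is done.

Besides the shell and the picture viewer there is one more tool, called after "Request:" as a command line: name --pt "numbers of a row" for each row, then --argument value for the rest. arm_command: Moves the arm, as the interface text tells. Its arguments: {"type":"object","properties":{"xyz":{"type":"array","items":{"type":"array","items":{"type":"number"}}},"spin":{"type":"array","items":{"type":"number"}},"jaw":{"type":"number"},"squeeze":{"type":"number"}},"required":["xyz","spin"]}

```bash
ls; mkdir -p pics; python3 - <<'E'
from cell import *
import cv2,numpy as np
s=observe();print({k:np.round(v,3).tolist() for k,v in s.items()})
for n in("scene","top"):
    c=read_camera(n);cv2.imwrite(f"pics/{n}0.png",c["img"][:,:,::-1]);np.savez(f"{n}0.npz",**c)
    print(n,c["fx"],c["fy"],c["cx"],c["cy"],np.round(c["world_from_camera"],3),[k for k in c])
E
```

```text
pics
{'time': 0.0, 'qpos': [-1.42, 0.343, 1.525, 0.0, 1.275, -0.146], 'qvel': [0.0, 0.0, -0.001, -0.001, -0.0, -0.0], 'joint_efforts': [0.0, -43.125, -24.422, 0.072, 0.056, -0.0], 'tool_pos': [0.154, -0.502, 0.404], 'tool_rot': [-3.14, -0.0, 0.297], 'contact_force': [0.027, 0.017, -0.212], 'torque': [0.019, -0.015, -0.025], 'grip_force': 0.0, 'opening': 0.091}
scene 500.59733835705947 500.59733835705947 316.94083506756635 244.23336677348718 [[-0.095 -0.561  0.822  1.514]
 [ 0.995 -0.06   0.074  0.03 ]
 [ 0.008  0.826  0.564  0.744]
 [ 0.     0.     0.     1.   ]] ['img', 'depth', 'fx', 'fy', 'cx', 'cy', 'world_from_camera']
top 575.6623017798817 575.6623017798817 329.5079748746465 238.4929282247508 [[ 0.003  0.993 -0.118  0.426]
 [-1.     0.004  0.007 -0.068]
 [ 0.008  0.118  0.993  1.263]
 [ 0.     0.     0.     1.   ]] ['img', 'depth', 'fx', 'fy', 'cx', 'cy', 'world_from_camera']
```

View pics/top0.png

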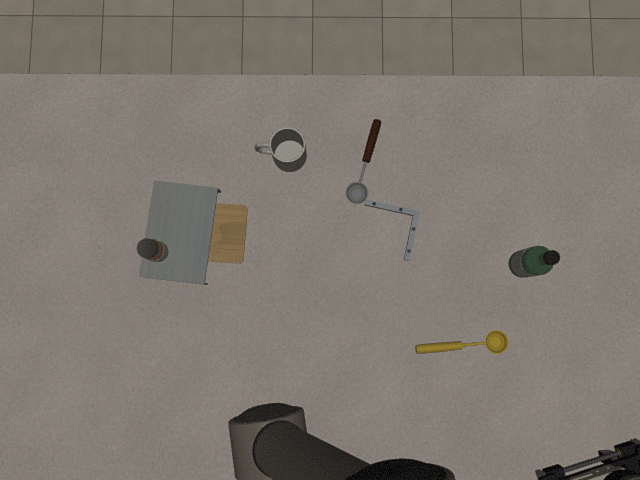

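View pics/scene0.png

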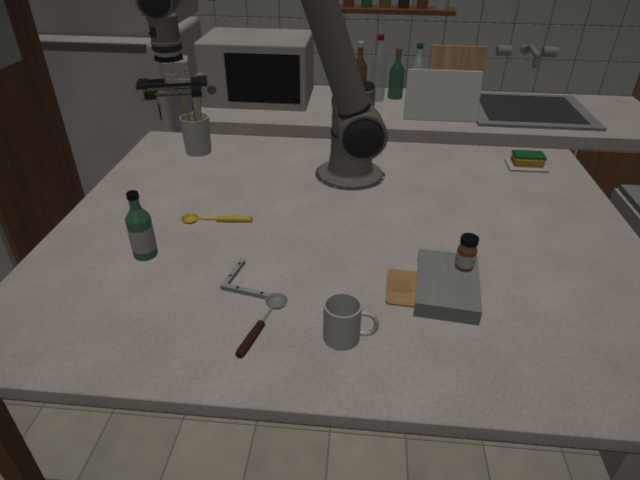

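Top view: the board's exposed end is at (229,234), the rack at (180,232), and the stop's corner at (416,212) with legs to (366,205) and (407,260). By handedness, the leg to the left (world +y) is the long one.

Look-alikes:
- Board: the wood panel in the scene view's background at (458,58), which I reject. The board is at top (229,234).
- Spoon: the yellow one at (460,345) is not meant. The real one is at (365,165).
- Stop: no other candidate.

Next is a close crop to check the choice, plus the measurement.

```bash
cat > h.py <<'E'
import numpy as np,cv2
def ray(c,uv,z):
    uv=np.atleast_2d(uv).astype(float);W=c["world_from_camera"]
    d=np.c_[(uv[:,0]-c["cx"])/c["fx"],-(uv[:,1]-c["cy"])/c["fy"],-np.ones(len(uv))]@W[:3,:3].T
    o=W[:3,3];return o+d*((z-o[2])/d[:,2])[:,None]
def proj(c,p):
    W=c["world_from_camera"];q=(np.atleast_2d(p)-W[:3,3])@W[:3,:3]
    return np.c_[c["cx"]+c["fx"]*q[:,0]/-q[:,2],c["cy"]-c["fy"]*q[:,1]/-q[:,2]]
def wood(c):
    h=cv2.cvtColor(c["img"],cv2.COLOR_RGB2HSV)
    m=cv2.inRange(h,(8,70,60),(24,190,255));return m
E
python3 - <<'E'
from h import *
c=np.load("top0.npz");im=c["img"]
h=cv2.cvtColor(im,cv2.COLOR_RGB2HSV)
for p in[(235,215),(228,245),(180,220),(390,210),(411,240),(390,240),(300,300)]:print(p,h[p[1],p[0]],im[p[1],p[0]])
m=wood(c);m[:, :205]=0;m[:,260:]=0
cs,_=cv2.findContours(m,0,1);k=max(cs,key=cv2.contourArea)
print(cv2.contourArea(k));q=cv2.approxPolyDP(k,4,True)[:,0];print(q.tolist(),np.round(ray(c,q,.005),4).tolist())
a=cv2.resize(im[170:295,130:260],None,fx=4,fy=4,interpolation=2);b=cv2.resize(im[190:270,350:430],(390,390),interpolation=2)
o=np.zeros((500,780,3),np.uint8);o=np.zeros((500,520+270,3),np.uint8);o[:, :520]=a;o[:270,520:]=cv2.resize(b,(270,270));cv2.imwrite("pics/crop.png",o[:,:,::-1])
E
```

```text
(235, 215) [ 17 104 128] [128 105  76]
(228, 245) [ 18 102 130] [130 109  78]
(180, 220) [ 73  17 107] [100 107 103]
(390, 210) [ 8 14 71] [71 68 67]
(411, 240) [100  19 123] [114 120 123]
(390, 240) [ 13  22 140] [140 133 128]
(300, 300) [ 15  27 133] [133 126 119]
1871.0
[[216, 203], [208, 261], [241, 262], [246, 207]] [[0.6531, 0.1743, 0.005], [0.5244, 0.1884, 0.005], [0.5225, 0.1163, 0.005], [0.6445, 0.1078, 0.005]]
```

View pics/crop.png

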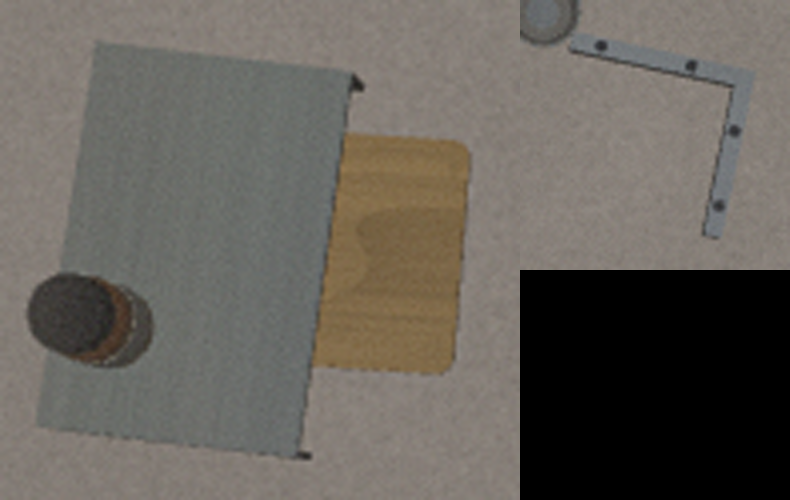

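The crop confirms the pale-wood board, with its front edge at about top px (244,235), sticking out of the rack mouth. The stop's two legs are clear, and the spoon bowl lies just beyond the long leg's end. Now the exact lines.

```bash
cat >> h.py <<'E'
def fit(P):
    P=P[:,:2].astype(np.float32);d=cv2.fitLine(P,cv2.DIST_HUBER,0,.001,.001).ravel();return d[:2],d[2:]
def isect(a,b):
    t=np.linalg.solve(np.c_[a[0],-b[0]],b[1]-a[1]);return a[1]+t[0]*a[0]
ang=lambda d:np.degrees(np.arctan2(d[1],d[0]))
E
python3 - <<'E'
from h import *
c=np.load("top0.npz");im=c["img"].astype(int)
bl=(im[:,:,2]-im[:,:,0]>1).astype(np.uint8)*255
bl=cv2.medianBlur(bl,3)
# stop : legs' centre lines on top z=.012
P=np.argwhere(bl[195:270,355:425])[:,::-1]+[355,195]
W=ray(c,P,.012);
A=W[(P[:,0]>372)&(P[:,0]<408)&(P[:,1]<220)];B=W[(P[:,1]>221)&(P[:,1]<257)&(P[:,0]>400)]
a,b=fit(A),fit(B);print("stop n",len(A),len(B),"angles",ang(a[0]),ang(b[0]))
K=isect(a,b);y=a[0]*np.sign(a[0][1]);x=np.array([y[1],-y[0]])
ys=(A[:,:2]-K)@x; print("widths A",ys.min(),ys.max(),"B",((B[:,:2]-K)@y).min(),((B[:,:2]-K)@y).max())
C=K-6*1e-3*x+6e-3*y;home=C-.065*x+.09*y
print("corner",C,"home",home,"yaw of y",ang(y),"yaw x",ang(x))
# board
m=cv2.morphologyEx(wood(c),cv2.MORPH_OPEN,np.ones((3,3)));m[:,:205]=0;m[:,260:]=0
k=max(cv2.findContours(m,0,1)[0],key=cv2.contourArea)[:,0]
w=ray(c,k,.005)
f=fit(w[(k[:,0]>236)&(k[:,1]>212)&(k[:,1]<255)]);u=fit(w[(k[:,1]<209)&(k[:,0]<240)&(k[:,0]>219)]);l=fit(w[(k[:,1]>257)&(k[:,0]<237)&(k[:,0]>213)])
print("board front",ang(f[0]),f[1],"sides",ang(u[0]),ang(l[0]))
c1,c2=isect(f,u),isect(f,l);print("corners",c1,c2,np.linalg.norm(c1-c2))
n=np.array([f[0][1],-f[0][0]]);n*=np.sign(n[1]);print("board y dir",n,ang(n),"centre",(c1+c2)/2+.09*n)
# rack
P=np.argwhere(bl[170:295,130:225])[:,::-1]+[130,170]
r=cv2.minAreaRect(P.astype(np.float32));q=cv2.boxPoints(r);print("rack px",q.tolist(),np.round(ray(c,q,.038)[:,:2],4).tolist())
E
```

```text
stop n 186 187 angles 77.48733 -12.543645
widths A -0.006005697736954141 0.00592926522168865 B -0.005883074616251734 0.005900625998294216
corner [ 0.6271729  -0.26075652] home [ 0.5832158 -0.1588116] yaw of y 77.48733 yaw x -12.512664
board front -3.4859443 [0.5867449  0.10971894] sides 86.475464 86.82618
corners [0.6478956  0.10599387] [0.52120996 0.11371109] 0.12692045
board y dir [0.06080368 0.99814975] 86.51405 centre [0.59002507 0.19968596]
rack px [[186.44190979003906, 280.6662902832031], [197.59840393066406, 200.71141052246094], [214.7984161376953, 203.11141967773438], [203.6419219970703, 283.0662841796875]] [[0.4799, 0.2261], [0.652, 0.2077], [0.6469, 0.1705], [0.4749, 0.1896]]
```

Request:
arm_command --pt "21.65 32.35 0" --pt "21.65 32.35 0" --pt "21.65 32.35 0" --pt "21.65 32.35 0" --pt "21.65 32.35 0" --pt "21.65 32.35 0" --pt "21.65 32.35 0" --pt "21.65 32.35 0" --pt "21.65 32.35 0" --pt "21.65 32.35 0" --pt "21.65 32.35 0" --pt "21.65 32.35 0" --pt "21.65 32.35 0" --pt "21.65 32.35 0" --pt "21.65 32.35 0" --pt "21.65 32.35 0" --pt "21.65 32.35 0" --pt "21.65 32.35 0" --pt "21.65 32.35 0" --pt "21.65 32.35 0" --spin '[3.5,3.5,3.5,3.5,3.5,3.5,3.5,3.5,3.5,3.5,3.5,3.5,3.5,3.5,3.5,3.5,3.5,3.5,3.5,3.5]' --jaw 0

```text
time: 2.1
tool_pos: [0.5872, 0.1465, 0.4042]
tool_rot: [-3.141, 0.0, 1.521]
contact_force: [1.0, -0.8, 0.6]
opening: 0.0459
grip_force: 0.0
```

Request:
arm_command --pt "0 0 -20" --pt "0 0 -25" --pt "0 0 -25" --pt "0 0 -25" --pt "0 0 -25" --pt "0 0 -25" --pt "0 0 -20" --pt "0 0 -15" --pt "0 0 -10" --pt "0 0 -5" --pt "0 0 0" --pt "0 0 0" --spin '[0,0,0,0,0,0,0,0,0,0,0,0]'

```text
time: 3.3
tool_pos: [0.5868, 0.145, 0.2104]
tool_rot: [3.14, -0.0, 1.519]
contact_force: [-0.4, -0.3, -0.2]
opening: 0.046
grip_force: 0.0
```

Request:
arm_command --pt "0 0 -8" --pt "0 0 -8" --pt "0 0 -5" --pt "0 0 -2" --pt "0 0 -1" --pt "0 0 0" --pt "0 0 0" --spin '[0,0,0,0,0,0,0]'

```text
time: 4.0
tool_pos: [0.5867, 0.145, 0.186]
tool_rot: [3.141, -0.0, 1.519]
contact_force: [0.7, -0.4, 0.4]
opening: 0.0457
grip_force: 0.0
```

Request:
arm_command --pt "0 0 -0.5" --pt "0 0 -0.5" --pt "0 0 0" --spin '[0,0,0]'

```text
time: 4.3
tool_pos: [0.5866, 0.1449, 0.1848]
tool_rot: [3.141, 0.0, 1.519]
contact_force: [-0.7, 0.5, -0.1]
opening: 0.046
grip_force: 0.0
```

Request:
arm_command --pt "0 0 -0.5" --pt "0 0 -0.5" --pt "0 0 0" --spin '[0,0,0]'

```text
time: 4.6
tool_pos: [0.5865, 0.1449, 0.1836]
tool_rot: [-3.142, 0.0, 1.519]
contact_force: [-0.5, 0.1, -0.4]
opening: 0.0462
grip_force: 0.0
```

Request:
arm_command --pt "0 0 -0.3" --pt "0 0 -0.3" --pt "0 0 0" --spin '[0,0,0]'

```text
time: 4.9
tool_pos: [0.5866, 0.1449, 0.1833]
tool_rot: [3.141, -0.0, 1.519]
contact_force: [-0.2, 0.1, 1.2]
opening: 0.0459
grip_force: 0.9
```

Request:
arm_command --pt "0 0 -0.2" --pt "0 0 0" --pt "0 0 0" --spin '[0,0,0]'

```text
time: 5.2
tool_pos: [0.5867, 0.145, 0.1833]
tool_rot: [3.141, -0.0, 1.519]
contact_force: [-1.5, 0.2, 4.7]
opening: 0.0461
grip_force: 2.6
```

Request:
arm_command --pt "0 0 -0.15" --pt "0 0 -0.15" --pt "0 0 0" --pt "0 0 0" --spin '[0,0,0,0]'

```text
time: 5.6
tool_pos: [0.5868, 0.145, 0.1833]
tool_rot: [3.14, -0.0, 1.519]
contact_force: [-1.5, -0.4, 6.7]
opening: 0.0456
grip_force: 3.5
```

Request:
arm_command --pt "0 0 -0.2" --pt "0 0 0" --pt "0 -0.5 0" --pt "0 -1 0" --pt "0 -2 0" --pt "0 -3 0" --pt "0 -3 0" --pt "0 -3 0" --pt "0 -3 0" --spin '[0,0,0,0,0,0,0,0,0]'

```text
time: 6.5
tool_pos: [0.587, 0.1296, 0.1833]
tool_rot: [3.139, -0.001, 1.518]
contact_force: [0.5, 0.7, 6.7]
opening: 0.0459
grip_force: 3.5
```

Request:
arm_command --pt "0 -4 0" --pt "0 -5 0" --pt "0 -5 0" --pt "0 -5 0" --pt "0 -5 0" --pt "0 -5 0" --pt "0 -5 0" --pt "0 -5 0" --pt "0 -5 0" --pt "0 -5 0" --pt "0 -5 0" --pt "0 -5 0" --spin '[0,0,0,0,0,0,0,0,0,0,0,0]'

```text
time: 7.7
tool_pos: [0.587, 0.0705, 0.1833]
tool_rot: [3.139, -0.001, 1.518]
contact_force: [0.3, 1.1, 8.0]
opening: 0.0461
grip_force: 3.6
```

Request:
arm_command --pt "0 -5 0" --pt "0 -5 0" --pt "0 -5 0" --pt "0 -5 0" --pt "0 -5 0" --pt "0 -5 0" --pt "0 -5 0" --pt "0 -5 0" --pt "0 -5 0" --pt "0 -4 0" --pt "0 -2 0" --pt "0 0 0" --spin '[0,0,0,0,0,0,0,0,0,0,0,0]'

```text
time: 8.9
tool_pos: [0.5871, 0.0192, 0.1833]
tool_rot: [3.139, 0.0, 1.518]
contact_force: [-0.2, -1.1, 7.4]
opening: 0.0461
grip_force: 3.7
```

```bash
python3 - <<'E'
from cell import *
import cv2,numpy as np
c=read_camera("top");cv2.imwrite("pics/top1.png",c["img"][:,:,::-1]);np.savez("top1.npz",**c)
E
```

```text
(no output)
```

View pics/top1.png

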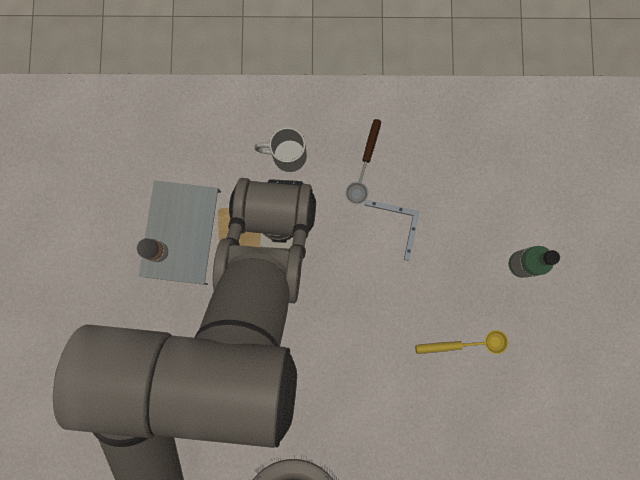

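The board follows the fingers and is clear of the mouth (wood at px (240,228), rear edge at about col 219). The gripper at (285,182) is near the mug at (288,165), so I'll ease it in -x while turning.

Request:
arm_command --pt "-1 -1 0" --pt "-2 -2 0" --pt "-3 -3 0" --pt "-3 -4 0" --pt "-3 -5 0" --pt "-3 -5 0" --pt "-3 -5 0" --pt "-3 -5 0" --pt "-3 -5 0" --pt "-2 -5 0" --pt "0 -5 0" --pt "0 -5 0" --pt "0 -5 0" --pt "0 -5 0" --pt "0 -5 0" --pt "0 -5 0" --pt "0 -5 0" --pt "0 -5 0" --spin '[0,0,0,-0.5,-0.5,-0.5,-0.5,-0.5,-0.5,-0.5,-0.5,-1,-1,-1,-1,-1,0,0]'

```text
time: 10.75
tool_pos: [0.561, -0.0606, 0.1833]
tool_rot: [3.14, -0.0, 1.361]
contact_force: [-0.9, 1.0, 8.5]
opening: 0.0455
grip_force: 4.0
```

Request:
arm_command --pt "0 -5 0" --pt "0 -5 0" --pt "0 -5 0" --pt "0 -5 0" --pt "0 -5 0" --pt "0 -5 0" --pt "0 -5 0" --pt "0 -5 0" --pt "0 -5 0" --pt "0 -5 0" --pt "0 -4 0" --pt "0 -2 0" --pt "0 0 0" --spin '[0,0,0,0,0,0,0,0,0,0,0,0,0]'

```text
time: 12.05
tool_pos: [0.561, -0.1169, 0.1833]
tool_rot: [3.139, 0.0, 1.361]
contact_force: [-0.1, -1.6, 7.2]
opening: 0.0457
grip_force: 3.8
```

```bash
python3 - <<'E'
from cell import *
import cv2,numpy as np
for n in("top","scene"):
    c=read_camera(n);np.savez(n+"2.npz",**c);cv2.imwrite(f"pics/{n}2.png",c["img"][:,:,::-1])
E
```

```text
(no output)
```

View pics/top2.png

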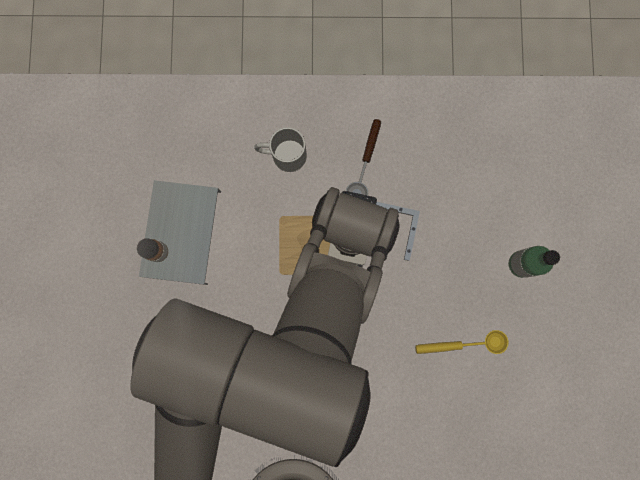

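View pics/scene2.png

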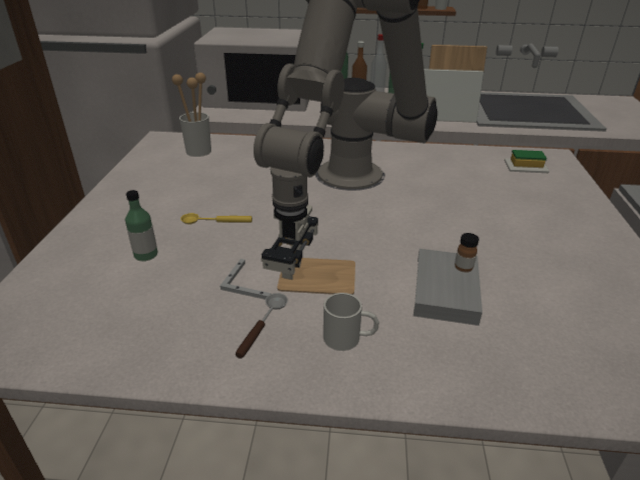

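The board is at top px (280–325, 216–275) and scene px (280–355, 258–292), flat and between the mug and the stop. Its rear edge looks as if it has turned less than the tool, so I'll measure it.

```bash
python3 - <<'E'
from h import *
for n,box in(("top",(265,200,345,290)),("scene",(270,250,370,300))):
    c=np.load(n+"2.npz");m=cv2.morphologyEx(wood(c),cv2.MORPH_OPEN,np.ones((3,3)))
    z=np.zeros_like(m);x0,y0,x1,y1=box;z[y0:y1,x0:x1]=m[y0:y1,x0:x1]
    k=max(cv2.findContours(z,0,1)[0],key=cv2.contourArea)
    q=cv2.approxPolyDP(k,2.5,True)[:,0];w=ray(c,q,.005)[:,:2]
    print(n,cv2.contourArea(k))
    for i in range(len(q)):
        d=w[(i+1)%len(q)]-w[i];print(q[i],np.round(w[i],4),"len",round(np.linalg.norm(d),4),"ang",round(ang(d),1))
E
```

```text
top 1427.0
[312 216] [ 0.6249 -0.0383] len 0.0663 ang 90.2
[282 216] [0.6247 0.028 ] len 0.0094 ang 135.8
[279 219] [0.6179 0.0345] len 0.1127 ang -179.2
[279 270] [0.5053 0.033 ] len 0.011 ang -142.6
[282 274] [0.4966 0.0263] len 0.0241 ang -84.6
[293 273] [0.4988 0.0024] len 0.0894 ang -24.1
[310 236] [ 0.5804 -0.0342] len 0.0447 ang -5.3
scene 2074.5
[278 282] [ 0.6042 -0.1424] len 0.0301 ang 17.9
[280 290] [ 0.6328 -0.1332] len 0.168 ang 92.3
[353 293] [0.6261 0.0347] len 0.1201 ang -179.2
[354 262] [0.506 0.033] len 0.1307 ang -91.4
[302 258] [ 0.5028 -0.0977] len 0.0338 ang -1.5
[300 266] [ 0.5365 -0.0986] len 0.0128 ang -65.5
[295 267] [ 0.5419 -0.1103] len 0.0436 ang 1.2
[293 278] [ 0.5855 -0.1093] len 0.0313 ang -91.1
[280 277] [ 0.5849 -0.1407] len 0.0194 ang -5.1
```

The board's yaw is about 91°, and it should be 77.5°. It pivoted under the light two-point press. I'll re-grip at the board's centre (0.562, -0.056) with the fingers wider, then turn it there with a firmer press.

Request:
arm_command --pt "0 0 3" --pt "0 0 12" --pt "0 5 0" --pt "0.5 12 0" --pt "0.5 14 0" --pt "0.5 14 0" --pt "0 10 0" --pt "0 6 0" --pt "0 0 -6" --pt "0 0 -5" --pt "0 0 -2" --pt "0 0 -1" --pt "0 0 0" --pt "0 0 0" --spin '[0,0,2,2,2,2,2,2,1,0,0,0,0,0]' --jaw 0.3

```text
time: 13.55
tool_pos: [0.562, -0.0558, 0.1834]
tool_rot: [3.142, 0.0, 1.588]
contact_force: [0.8, -0.6, 0.1]
opening: 0.0601
grip_force: 0.0
```

Request:
arm_command --pt "0 0 -0.3" --pt "0 0 -0.3" --pt "0 0 0" --pt "0 0 0" --spin '[0,0,0,0]'

```text
time: 13.95
tool_pos: [0.5622, -0.0557, 0.1833]
tool_rot: [3.141, 0.0, 1.588]
contact_force: [-0.4, -0.7, 5.4]
opening: 0.0595
grip_force: 2.7
```

Request:
arm_command --pt "0 0 -0.3" --pt "0 0 -0.3" --pt "0 0 -0.2" --pt "0 0 0" --pt "0 0 0" --spin '[0,0,0,0,0]'

```text
time: 14.45
tool_pos: [0.5624, -0.0556, 0.1833]
tool_rot: [3.14, 0.001, 1.588]
contact_force: [-1.7, -0.4, 11.8]
opening: 0.0599
grip_force: 5.5
```

Request:
arm_command --pt "0 0 0" --pt "0 0 0" --pt "0 0 0" --pt "0 0 0" --pt "0 0 0" --pt "0 0 0" --pt "0 0 0" --pt "0 0 0" --pt "0 0 0" --pt "0 0 0" --pt "0 0 0" --pt "0 0 0" --pt "0 0 0" --pt "0 0 0" --pt "0 0 0" --pt "0 0 0" --spin '[-0.5,-1,-1,-1,-1,-1,-1,-1,-1,-1,-1,-1,-1,-0.5,-0.5,0]'

```text
time: 16.05
tool_pos: [0.5627, -0.0559, 0.1833]
tool_rot: [3.139, 0.0, 1.353]
contact_force: [-0.0, -1.5, 9.6]
opening: 0.0599
grip_force: 4.8
```

```bash
cat > meas.py <<'E'
from cell import *
from h import *
import sys
i=sys.argv[1]
for n in("top","scene"):
    c=read_camera(n);np.savez(n+i+".npz",**c);cv2.imwrite(f"pics/{n}{i}.png",c["img"][:,:,::-1])
    m=cv2.morphologyEx(wood(c),cv2.MORPH_OPEN,np.ones((3,3)))
    # keep only wood lying on the worktop in the working zone
    v,u=np.nonzero(m);w=ray(c,np.c_[u,v],.005);ok=(w[:,0]>.42)&(w[:,0]<.69)&(w[:,1]<.15)&(w[:,1]>-.3)
    z=np.zeros_like(m);z[v[ok],u[ok]]=255
    k=max(cv2.findContours(z,0,1)[0],key=cv2.contourArea)
    q=cv2.approxPolyDP(k,2.,True)[:,0];w=ray(c,q,.005)[:,:2];print(n,cv2.contourArea(k))
    for j in range(len(q)):
        d=w[(j+1)%len(q)]-w[j];L=np.linalg.norm(d)
        if L>.035:print(q[j],np.round(w[j],4),"len",round(L,4),"ang",round(ang(d),1))
E
python3 meas.py 3
```

```text
top 241.5
[358 244] [ 0.5631 -0.1398] len 0.038 ang 144.6
[348 258] [ 0.5321 -0.1178] len 0.0351 ang 180.0
[357 272] [ 0.5015 -0.1375] len 0.0616 ang -2.2
scene 1737.0
[279 289] [ 0.6295 -0.136 ] len 0.173 ang 91.2
[354 293] [0.6259 0.037 ] len 0.1162 ang 179.5
[356 263] [0.5097 0.038 ] len 0.0703 ang -94.3
[328 260] [ 0.5044 -0.032 ] len 0.0366 ang -19.2
[305 274] [ 0.5671 -0.0827] len 0.0361 ang -103.2
[291 271] [ 0.5589 -0.1178] len 0.0514 ang -158.0
[286 259] [ 0.5112 -0.137 ] len 0.1041 ang -2.0
```

```bash
python3 - <<'E'
from cell import *
from h import *
s=observe();print({k:np.round(s[k],3).tolist() for k in("contact_force","torque","tool_pos","tool_rot","grip_force","opening")})
i=cv2.imread("pics/scene3.png")[200:350,190:390];cv2.imwrite("pics/s3c.png",cv2.resize(i,(800,600),interpolation=2))
E
```

```text
{'contact_force': [-0.217, -2.445, 10.19], 'torque': [-0.243, 0.297, 0.019], 'tool_pos': [0.563, -0.056, 0.183], 'tool_rot': [3.139, 0.0, 1.353], 'grip_force': 4.837, 'opening': 0.059}
```

View pics/s3c.png

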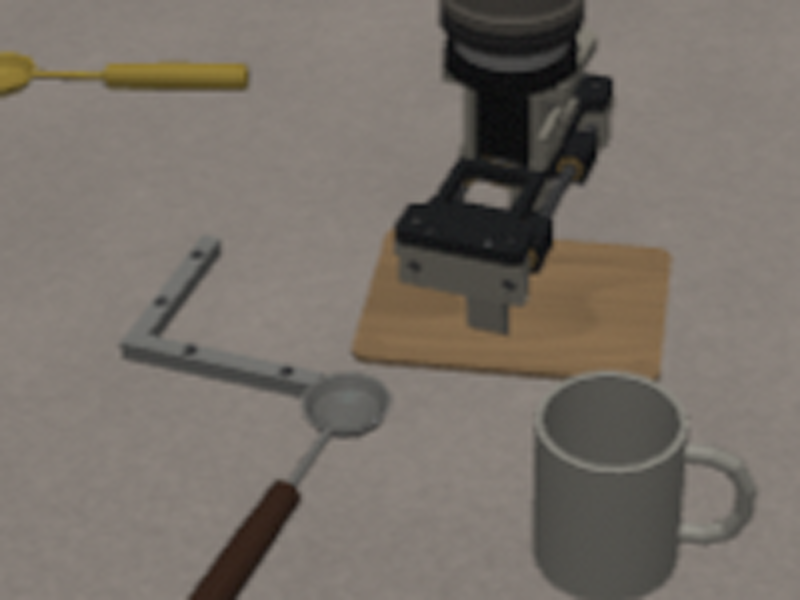

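The spin slipped: the moment shows that only one finger carries the load, so the board is still at about 90.5° in the crop, between the mug and the stop. New plan is to press with shut fingers on the board's front +x quarter. Dragging there makes it trail clockwise, and then the stop legs can square it up.

Request:
arm_command --pt "0 0 3" --pt "0 0 12" --pt "4 -5 0" --pt "8 -11 0" --pt "8 -11 0" --pt "8 -11 0" --pt "4 -6 0" --pt "0 0 0" --pt "0 0 -5" --pt "0 0 -5" --pt "0 0 -2" --pt "0 0 -1.5" --pt "0 0 0" --pt "0 0 0" --spin '[0,0,0,0,0,0,0,0,0,0,0,0,0,0]' --jaw -1 --squeeze 20

```text
time: 17.55
tool_pos: [0.5941, -0.0994, 0.1836]
tool_rot: [3.141, 0.0, 1.353]
contact_force: [-0.6, -0.4, 0.1]
opening: 0.0004
grip_force: 0.0
```

Request:
arm_command --pt "0 0 -0.3" --pt "0 0 -0.3" --pt "0 0 0" --pt "0 0 0" --spin '[0,0,0,0]'

```text
time: 17.95
tool_pos: [0.5942, -0.0995, 0.1833]
tool_rot: [3.141, -0.0, 1.353]
contact_force: [-0.6, 1.1, 5.4]
opening: 0.0005
grip_force: 2.2
```

Request:
arm_command --pt "0 0 -0.3" --pt "0 0 0" --pt "0 -1 0" --pt "0 -2 0" --pt "0 -3 0" --pt "-1 -4 0" --pt "-1 -4 0" --pt "-1 -4 0" --pt "-1 -4 0" --pt "-1 -4 0" --pt "-1 -4 0" --pt "0 -4 0" --pt "0 -4 0" --pt "0 -4 0" --pt "0 -4 0" --pt "0 -2 0" --pt "0 0 0" --spin '[0,0,0,0,0,0,0,0,0,0,0,0,0,0,0,0,0]'

```text
time: 19.65
tool_pos: [0.5884, -0.148, 0.1833]
tool_rot: [3.14, 0.0, 1.352]
contact_force: [-0.2, -0.6, 5.7]
opening: 0.0005
grip_force: 2.7
```

```bash
python3 meas.py 4
```

```text
top 1162.0
[329 212] [ 0.6341 -0.0758] len 0.0577 ang 85.8
[303 210] [ 0.6383 -0.0183] len 0.1082 ang 170.0
[308 266] [ 0.5143 -0.0303] len 0.0745 ang -18.5
[319 234] [ 0.5849 -0.054 ] len 0.0419 ang -31.5
scene 1948.0
[262 286] [ 0.6228 -0.177 ] len 0.1532 ang 81.1
[332 293] [ 0.6311 -0.0132] len 0.1102 ang 172.4
[341 265] [0.5219 0.0015] len 0.1289 ang -99.1
[291 257] [ 0.5014 -0.1258] len 0.0373 ang -19.6
[284 265] [ 0.5366 -0.1383] len 0.0478 ang 5.7
[280 280] [ 0.5963 -0.1389] len 0.0485 ang -93.1
```

Yaw is now about 81.5°, turning as intended. Continuing.

Request:
arm_command --pt "0 0 -0.2" --pt "0 -1 0" --pt "0 -2 0" --pt "0 -3 0" --pt "0 -4 0" --pt "0 -4 0" --pt "0 -4 0" --pt "0 -4 0" --pt "0 -4 0" --pt "0 -4 0" --pt "0 -4 0" --pt "0 -3 0" --pt "0 -2 0" --pt "0 -1 0" --pt "0 0 0" --spin '[0,0,0,0,0,0,0,0,0,0,0,0,0,0,0]'

```text
time: 21.25
tool_pos: [0.5885, -0.1878, 0.1833]
tool_rot: [3.139, 0.0, 1.353]
contact_force: [0.3, -0.8, 6.2]
opening: 0.0006
grip_force: 3.2
```

```bash
python3 meas.py 5
```

```text
top 1490.5
[321 209] [ 0.6407 -0.0581] len 0.1153 ang 169.3
[311 260] [ 0.5274 -0.0368] len 0.043 ang -104.6
[330 265] [ 0.5166 -0.0784] len 0.0853 ang -21.0
[344 229] [ 0.5962 -0.109 ] len 0.039 ang -30.7
[351 211] [ 0.6365 -0.1245] len 0.0608 ang 79.6
scene 1993.0
[243 284] [ 0.6201 -0.2226] len 0.1658 ang 79.6
[311 297] [ 0.6501 -0.0595] len 0.1227 ang 168.5
[326 266] [ 0.5299 -0.035 ] len 0.1393 ang -101.6
[273 256] [ 0.5019 -0.1715] len 0.0361 ang -14.6
[267 264] [ 0.5369 -0.1806] len 0.0596 ang 3.3
[264 279] [ 0.5964 -0.1772] len 0.0511 ang -92.6
```

Request:
arm_command --pt "0 0 -0.1" --pt "1 -1 0" --pt "2 -1.5 0" --pt "2 -2 0" --pt "2 -2 0" --pt "2 -2 0" --pt "2 -2 0" --pt "2 -2 0" --pt "0.5 -2.5 0" --pt "-0.5 -2.5 0" --pt "-0.5 -2.5 0" --pt "-0.5 -2.5 0" --pt "-0.5 -2 0" --pt "-0.3 -1.5 0" --pt "0 0 0" --spin '[0,0,0,0,0,0,0,0,0,0,0,0,0,0,0]'

```text
time: 22.85
tool_pos: [0.5997, -0.2136, 0.1833]
tool_rot: [3.139, 0.0, 1.353]
contact_force: [0.9, 1.8, 6.1]
opening: 0.0004
grip_force: 3.5
```

Request:
arm_command --pt "-0.4 -1.5 0" --pt "-0.4 -1.5 0" --pt "-0.3 -1.5 0" --pt "0 0 0" --spin '[0,0,0,0]'

```text
time: 23.25
tool_pos: [0.5986, -0.218, 0.1833]
tool_rot: [3.139, 0.0, 1.353]
contact_force: [-0.5, 1.4, 6.8]
opening: 0.0004
grip_force: 3.5
```

Now push toward the long leg, then nudge once more to the short leg.

Request:
arm_command --pt "1 -0.2 0" --pt "1.5 -0.3 0" --pt "1.5 -0.3 0" --pt "1.5 -0.3 0" --pt "1.5 -0.3 0" --pt "1.5 -0.3 0" --pt "0 0 0" --spin '[0,0,0,0,0,0,0]'

```text
time: 23.95
tool_pos: [0.6068, -0.2199, 0.1833]
tool_rot: [3.141, 0.0, 1.353]
contact_force: [-1.1, 0.6, 9.3]
opening: 0.0003
grip_force: 4.2
```

Request:
arm_command --pt "-0.2 -1 0" --pt "-0.3 -1.5 0" --pt "-0.3 -1.5 0" --pt "0 0 0" --spin '[0,0,0,0]'

```text
time: 24.35
tool_pos: [0.6063, -0.2237, 0.1833]
tool_rot: [3.14, -0.0, 1.353]
contact_force: [0.7, 2.1, 6.4]
opening: 0.0006
grip_force: 3.5
```

```bash
python3 meas.py 6
```

```text
top 1880.0
[332 204] [ 0.652  -0.0824] len 0.1112 ang 168.8
[322 253] [ 0.5429 -0.0608] len 0.0569 ang -105.5
[347 260] [ 0.5277 -0.1156] len 0.1303 ang -25.2
[372 207] [ 0.6457 -0.1711] len 0.0817 ang 77.5
scene 1924.5
[241 286] [ 0.6278 -0.2256] len 0.0943 ang 82.6
[280 292] [ 0.6399 -0.132 ] len 0.0354 ang 43.7
[299 301] [ 0.6666 -0.0848] len 0.1241 ang 168.8
[315 269] [ 0.5448 -0.0607] len 0.1499 ang -101.7
[258 258] [ 0.5144 -0.2075] len 0.04 ang -14.2
[251 267] [ 0.5531 -0.2174] len 0.0511 ang 9.0
```

Request:
arm_command --pt "0 0 1" --pt "0 0 5" --pt "0 0 20" --pt "0 0 40" --pt "0 0 40" --pt "0 0 40" --pt "0 0 40" --pt "-15 -12 20" --pt "-30 -25 0" --pt "-40 -30 0" --pt "-40 -30 0" --pt "-40 -30 0" --pt "-40 -30 0" --pt "-40 -30 0" --pt "-40 -30 0" --pt "-20 -15 0" --pt "0 0 0" --spin '[0,0,0,0,0,0,0,0,0,0,0,0,0,0,0,0,0]'

```text
time: 26.15
tool_pos: [0.2981, -0.4576, 0.3883]
tool_rot: [-3.141, 0.0, 1.348]
contact_force: [0.6, -0.1, -0.2]
opening: 0.0004
grip_force: 0.0
```

```bash
cat > fin.py <<'E'
from cell import *
from h import *
import sys
i=sys.argv[1];c=read_camera("top");np.savez("top"+i+".npz",**c);cv2.imwrite(f"pics/top{i}.png",c["img"][:,:,::-1])
cv2.imwrite(f"pics/c{i}.png",cv2.resize(c["img"][180:280,310:440,::-1],(780,600),interpolation=2))
m=cv2.morphologyEx(wood(c),cv2.MORPH_OPEN,np.ones((3,3)));v,u=np.nonzero(m);w=ray(c,np.c_[u,v],.005)
ok=(w[:,0]>.42)&(w[:,0]<.69)&(w[:,1]<.15)&(w[:,1]>-.3);z=np.zeros_like(m);z[v[ok],u[ok]]=255
k=max(cv2.findContours(z,0,1)[0],key=cv2.contourArea)[:,0]
C=np.array([.6272,-.2608]);t=np.radians(77.487);y=np.array([np.cos(t),np.sin(t)]);x=np.array([y[1],-y[0]])
p=(ray(c,k,.005)[:,:2]-C)@np.c_[x,y]          # contour in stop frame
R=cv2.minAreaRect((p*1000).astype(np.float32));print("rect mm",R)
E={}
for n,a,lo in(("right",0,0),("left",0,1),("front",1,0),("rear",1,1)):
    mid=[-.065,.09][1-a];h=[.045,.065][1-a]
    s=(abs(p[:,1-a]-[-.065,.09][1-a])<h)&((p[:,a]<[-.065,.09][a]) if n in("left","front") else (p[:,a]>[-.065,.09][a]))
    d,q=fit(p[s]);print(n,"pos mm",np.round(q*1000,1),"slope mrad",round(1000*np.arctan(d[a]/d[1-a]),1),s.sum())
E
python3 fin.py 7
```

```text
rect mm ((-64.95844268798828, 89.84791564941406), (130.32464599609375, 179.81797790527344), 0.34565508365631104)
right pos mm [-1.  78.8] slope mrad -9.3 57
left pos mm [-128.9   89.8] slope mrad -3.5 58
front pos mm [-64.3   1. ] slope mrad 2.3 40
rear pos mm [-64.6 178.5] slope mrad 4.1 39
```

View pics/c7.png

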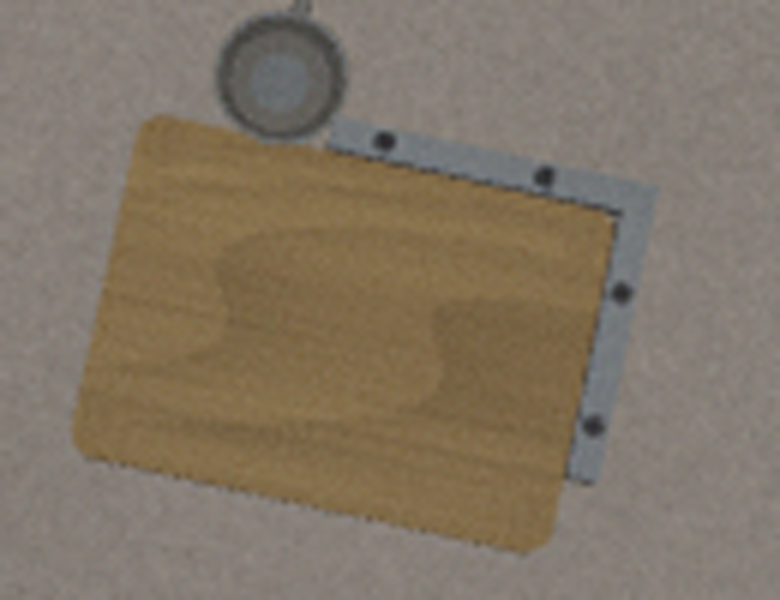

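The crop shows the board flush against both legs. It measures (-65.0, 89.8) mm in the stop's frame with a yaw error of about 6 mrad, and the spoon bowl is still at top px (357,193). Handing in.

```bash
python3 -c "
from cell import *
print(hand_in())"
```

```text
the job is handed in; nothing more can be done
None
```

The board is home, flat and released against both legs of the corner stop: last camera measurement (-65.0, 89.8) mm against a target of (-65, 90), turned about 6 mrad; job handed in about 26 s into the 72 s, verdict not shown.

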